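# Turn the bag sealer up to its index mark and start it

### The job

Get the bag sealer on the wooden board ready: with a fingertip on its knurled wheel, roll the top of the wheel away from you, click by click, until the white index bar has clicked into place at the very top between the two pointer ridges. Then press the round start button fully down and let it come up again. Do not pick up or shift any of the things standing round the sealer.

Things in the scene. Friction and masses are not known exactly. Their poses are not given: they have to be found in the camera images.
- stand: Fixed bridge shelf over the stock on the table: a light wooden board 440 (x) by 800 (y) by 16 mm on four thin steel posts, its top 196 mm above the table. The sealer and all the things near it stand on this board. Origin at table height, under the board's centre; axes as the world's.
- sealer: White bag sealer, fixed on the board. Housing 150 (x) by 290 (y) mm, flat top 52 mm above the board; black thumbwheel (at x -30, y +55 mm) and start button (x -30, y -45 mm) on the near half of the top, raised sealing arm (up to 115 mm above the board) along the far half, from x +28 mm on. Origin: centre of its underside; x from near side to far side, y to its left end, z up.
- wheel_top (a point): Highest point of the wheel's rim, 78 mm above the board; fixed to the sealer, does not turn. Knurled wheel 64 mm in diameter, 26 mm wide, axle along the sealer's y. Cheeks cover its sides to 6 mm below the rim; a ridge on each marks the top. A fingertip pressed here with 5 to 15 N and moved along the sealer's +x rolls the wheel: 17 mm of rim travel and up to 3 N along the rim for a click.
- wheel (a joint): Wheel angle, rad. 0: white index bar at the top; negative: bar on the near side. Grows as the top of the rim rolls away from the robot (sealer's +x). Sprung detents every 0.524 rad (-1.047, -0.524, 0, 0.524, ...): let go, the wheel springs into the nearest; it passes to the next half-way between. Starts one or two clicks below 0; stops at -1.65 and 1.65.
- index_bar (a point): Centre of the white index bar, a broad smooth bar (6 mm by 24 mm) across the rim; it turns with the wheel, 32 mm from the axle.
- start_top (a point): Centre of the top of the round black start button, 26 mm in diameter, in a grey housing on the sealer's top; its axis is vertical.
- start (a joint): Travel of the start button in m: 0 up, 0.006 fully down. A spring of about 5 N at full travel brings it back up.
- mint_tin_0: Round mint tin, 67 mm in diameter and 23 mm tall, loose, in front of the sealer; leave it alone. Origin at the centre of its underside.
- sweet_box_6: Flat carton of sweets lying down, 50 by 112 by 20 mm, loose, at the left end of the sealer; leave it alone. Its long side is its y axis. Origin at the centre of its underside.
- sweet_box_4: Flat carton of sweets lying down, 56 by 120 by 22 mm, loose, at the right end of the sealer; leave it alone. Its long side is its y axis. Origin at the centre of its underside.
- ribbon_spool: Spool of curling ribbon, about 60 by 92 by 28 mm with its loose ribbon end, loose, in front of the sealer; leave it alone. Origin at the centre of its underside.

How it is judged:
On the way, in this order (a step that is already met when the one before it is completed fails the run):
1. the wheel has clicked into the detent with the index bar at the top (value of joint wheel between -0.12 and 0.12 rad), for 0.3 s.
2. the start button is pressed down, the wheel still at its mark (all of step 1 and value of joint start above 0.0045 m), for 0.05 s.
At the end, for the whole second after the job is handed in: The wheel rests in the detent with the index bar at the top (within 0.12 rad of 0), the start button was pressed at least 4.5 mm down after that and is up again (less than 1.5 mm down), and the things round the sealer were not lifted or shifted (all of step 1 and value of joint start below 0.0015 m); the robot touches nothing.
It fails at once if the start button is pressed while the index bar is not at the top (value of joint start above 0.003 m and (value of joint wheel below -0.2 rad or value of joint wheel above 0.2 rad)).
It fails at once if a thing standing round the sealer is shifted by more than 20 mm or lifted by more than 10 mm (distance of any of mint_tin_0, sweet_box_6, sweet_box_4, ribbon_spool from where it was at the start of the episode above 0.02 m or height (world z) of any of mint_tin_0, sweet_box_6, sweet_box_4, ribbon_spool above 0.206 m).
It also fails if it takes over 48 s, if anything falls off the work surface, if the arm or the gripper's body presses on something with over 40 N, if the wrist force passes 120 N, or if a joint passes its speed limit or range.

### The arm

A 6-joint arm with a two-finger parallel gripper is mounted at the origin on a cart in front of the work surface, level with it; the furniture and walls round the work are solid. World frame = base frame: x ahead of the robot, y to its left, z up, the work surface at z = 0. Lengths are in m, angles in rad, forces in N, time in s.
With the tool pointing down it reaches from about 0.375 to 0.9 m from the base axis. Payload 3.1 kg.
Tool frame: the origin (TCP) lies midway between the tips of the shut fingers; the grasp point (between the pads) lies 19 mm behind it; x points along the fingers, y is the direction in which the jaws open and shut, and the axes are right-handed (so a half turn about x gives the same grasp; the last joint's range is limited). The gripper opens to 87 mm and grips with 3 to 60 N. Pads are 19 mm wide; open, the fingers measure 117 mm over their backs; the gripper's body (75 mm by 190 mm) begins 51 mm behind the grasp point.
Start: joints at [-1.448, 0.527, 1.433, -0, 1.181, -0.178], TCP at [0.185, -0.597, 0.223] pointing down, gripper open.
Joint ranges: [-3.08, 3.08], [-0.75, 2.2], [0.22, 2.44], [-1.43, 4.57], [0, 2.65], [-2.85, 2.85]. Speed limits (rad/s): [2.79, 2.79, 3.14, 3.14, 3.14, 3.14].

### API

Orientations are given as a unit quaternion [x, y, z, w].
In Python, from rig import get_obs, imaging, robot gives the robot as it stands.
- The arm moves only by the shell command python3 -m inch 'ROWS' [FORCE]. ROWS is JSON, a list of rows, each a list of 3 entries, a list of its own where there are three numbers: the finger opening in mm, from 0 to 87, then the shift along the tool's x, y, z in mm, then the turn, a rotation vector about the tool's x, y, z in degrees. In form: [[grip, [dx, dy, dz], [wx, wy, wz]], ...]. A call has 1 to 12 rows; each row shifts and turns the pose as measured when the row begins, along the tool's axes as they then stand; what a row does not reach is not made up. A row lasts 1/8 s, in which the tool goes at most 62.5 mm and 10.7 degrees, less where a joint would pass 70% of its speed; a pose out of reach is approached as far as the arm can. A call with a gripper value outside its range is refused whole. The fingers move at their own pace and stop on an object; FORCE is the grip in N (left out, the last holds). Time passes only in rows, so rows that do not move let the fingers close. It gives the time, the measured TCP pose, the force and the opening at its end, in the units of the state.
- get_obs(): the state, without advancing time (a new reading comes with each control period).
- imaging.camera(name): name is "scene" or "top" or "wrist"; returns the picture (400x640x3 uint8, red, green, blue); there is no depth.
- imaging.camera_params(name): a dict with "camera_matrix" (3x3 intrinsics, pixels), "xyz" and "rotation" of the camera in the world. Camera axes: x right, y down, z forward; pixel columns grow to the right and rows downward; lengths in m; the calibration is good to about 2 mm. A picture is of the moment at which its call begins: read the wrist's pose just before it. camera_params takes no time and is no camera call; for the wrist camera it gives the pose at the moment of the call.
- robot.hand_in(): hands the job in, once; it reports no verdict.
Trained networks look in the newest picture that a camera, given by its name, has taken for a name from the list of things; names that differ only in an ending like _2 or _b are one class to them, and where a whole thing is asked for, a point or a joint stands for the part that bears it (a point fixed in the world has none). Each returns a list of dicts, best first, with "confidence" (0 to 1); they miss things now and then, are a little off and sometimes report something else, mostly with a low value. They report only what shows in the picture. A call takes as long as a camera call.
- imaging.cut_out(camera, target): "pixels" (400x640 bool, what is visible of it) and "box" ([centre column, centre row, width, height] in pixels, round what is visible of it).
- imaging.tip_of(camera, target): "pixel" ([column, row] in pixels: a listed point, or the origin of a listed thing).
The state is a dict: "time": time; "q": joint angles; "joint_velocities": joint speeds; "joint_torque": joint torques, N m; "position": TCP position; "tool_rot": TCP orientation; "ft_force": force on the tool from outside, world axes, zero at the start; "moment": the same for the moment, N m; "grip_width": finger opening in m.
Only numpy, scipy, OpenCV 4.12 (cv2) and the standard library are available. Lean on these libraries where they do the work, as an engineer would, in place of code of your own. Each camera call takes 0.05 s, during which the arm holds its last target. There are 200 camera calls.

## Working session

There is one attempt and no reset: what is moved stays moved. The work goes in short steps, Python scripts to look and compute and a shell command to move; the robot and the scene stay as the last step left them, time stands still between calls to the robot, and variables do not carry over. Pictures are saved under pics/ and viewed, about 8 in all and at most 12, crops included, and the job is handed in when it is done.

```bash
mkdir -p pics
cat > h.py <<'E'
import numpy as np, cv2
from rig import get_obs, imaging, robot
from scipy.spatial.transform import Rotation as R
def ray(cam,px):
    p=imaging.camera_params(cam); K=np.array(p["camera_matrix"]); Rm=np.array(p["rotation"])
    if Rm.shape!=(3,3): Rm=R.from_quat(Rm.ravel()).as_matrix()
    return np.array(p["xyz"]), Rm@np.linalg.solve(K,[px[0],px[1],1.])
def on_z(cam,px,z):
    o,d=ray(cam,px); return o+d*(z-o[2])/d[2]
def tri(a,b):
    A=np.zeros((3,3));v=np.zeros(3)
    for o,d in (a,b):
        d=d/np.linalg.norm(d);P=np.eye(3)-np.outer(d,d);A+=P;v+=P@o
    return np.linalg.solve(A,v)
def save(cam,n,crop=None,s=1):
    im=imaging.camera(cam)
    i=im[:,:,::-1]
    if crop: i=i[crop[1]:crop[3],crop[0]:crop[2]]
    cv2.imwrite("pics/"+n,cv2.resize(i,None,fx=s,fy=s,interpolation=cv2.INTER_CUBIC)); return im
E
python3 - <<'E'
from h import *
np.set_printoptions(precision=4,suppress=True)
rs={}
for c in("scene","top"):
    save(c,c+"0.png")
    for t,z in(("wheel_top",.274),("start_top",None),("index_bar",None),("sealer",.196),("mint_tin_0",.196),("sweet_box_6",.196),("sweet_box_4",.196),("ribbon_spool",.196)):
        r=imaging.tip_of(c,t)
        for k in r[:2]:
            print(c,t,k["pixel"],round(k["confidence"],2),on_z(c,k["pixel"],z or .26))
        if r: rs[c,t]=ray(c,r[0]["pixel"])
for t in("wheel_top","start_top","index_bar","sealer"):
    if ("scene",t) in rs and ("top",t) in rs: print(t,tri(rs["scene",t],rs["top",t]))
o=get_obs();print(o["time"],o["position"],o["tool_rot"],R.from_quat(o["tool_rot"]).as_matrix())
E
```

```text
scene wheel_top [294.1, 163.6] 0.94 [0.5272 0.109  0.274 ]
scene start_top [320.0, 154.0] 0.55 [0.5347 0.0055 0.26  ]
scene index_bar [308.0, 174.8] 0.78 [0.4893 0.1107 0.26  ]
scene index_bar [318.2, 150.4] 0.53 [ 0.5505 -0.0093  0.26  ]
scene sealer [294.8, 186.7] 0.65 [0.5559 0.0707 0.196 ]
scene mint_tin_0 [338.5, 205.5] 0.96 [0.4294 0.0822 0.196 ]
scene sweet_box_6 [257.7, 232.4] 0.68 [0.491  0.2648 0.196 ]
scene sweet_box_6 [333.9, 157.5] 0.66 [ 0.5815 -0.1235  0.196 ]
scene sweet_box_4 [257.7, 232.4] 0.68 [0.491  0.2648 0.196 ]
scene sweet_box_4 [333.9, 157.5] 0.66 [ 0.5815 -0.1235  0.196 ]
scene ribbon_spool [363.1, 185.2] 0.71 [ 0.4386 -0.0328  0.196 ]
top wheel_top [309.1, 173.1] 0.67 [0.5151 0.1153 0.274 ]
top wheel_top [326.5, 230.2] 0.15 [0.4035 0.0922 0.274 ]
top start_top [362.5, 157.8] 0.42 [0.5405 0.0097 0.26  ]
top index_bar [315.2, 187.2] 0.93 [0.49  0.106 0.26 ]
top sealer [329.3, 162.9] 0.59 [0.5542 0.0719 0.196 ]
top mint_tin_0 [329.1, 227.5] 0.82 [0.4197 0.0845 0.196 ]
top mint_tin_0 [330.8, 161.4] 0.69 [0.5572 0.0685 0.196 ]
top sweet_box_6 [239.8, 203.0] 0.85 [0.4855 0.2611 0.196 ]
top sweet_box_6 [425.8, 143.5] 0.73 [ 0.5787 -0.1327  0.196 ]
top sweet_box_4 [239.8, 203.0] 0.85 [0.4855 0.2611 0.196 ]
top sweet_box_4 [425.8, 143.5] 0.73 [ 0.5787 -0.1327  0.196 ]
top ribbon_spool [381.7, 213.7] 0.75 [ 0.4386 -0.0243  0.196 ]
wheel_top [0.5167 0.1171 0.2788]
start_top [0.537  0.0082 0.2611]
index_bar [0.4914 0.1064 0.2576]
sealer [0.5543 0.0721 0.197 ]
0.9 [ 0.1852 -0.5969  0.2226] [-0.6991 -0.1059  0.6991 -0.106 ] [[-0.      0.2963 -0.9551]
 [-0.0001 -0.9551 -0.2963]
 [-1.      0.      0.    ]]
```

View pics/scene0.png

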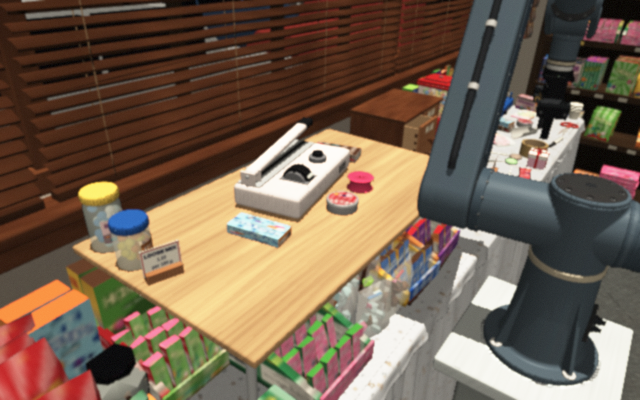

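View pics/top0.png

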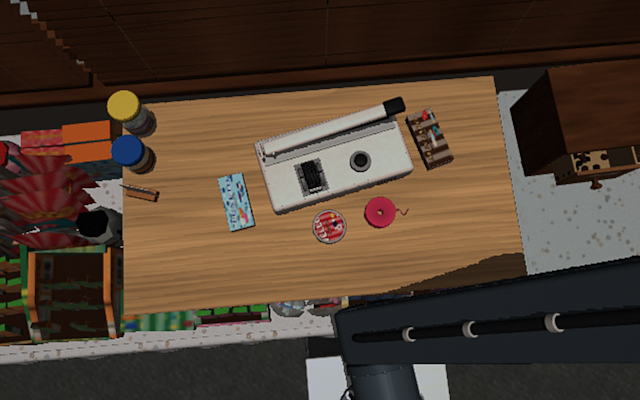

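Scene: wheel at (299,174), button at (317,155), tin (342,203), spool (361,182). Top: wheel (312,176), button (361,160), sealer turned by about 12–15°. Sealing arm is higher at its right end. I'll go up, then across.

```bash
python3 -m inch '[[0,[-60,0,0],[0,0,0]],[0,[-60,0,0],[0,0,0]],[0,[-60,0,0],[0,0,0]],[0,[0,-45,-40],[0,0,0]],[0,[0,-45,-40],[0,0,0]],[0,[0,-45,-40],[0,0,0]],[0,[0,-45,-40],[0,0,0]],[0,[0,-45,-40],[0,0,0]],[0,[0,-45,-40],[0,0,0]],[0,[0,-45,-40],[0,0,0]],[0,[0,-45,-40],[0,0,0]],[0,[0,-45,-40],[0,0,0]]]'
python3 - <<'E'
from h import *
o=get_obs();print(o["position"],R.from_quat(o["tool_rot"]).as_matrix().round(3),o["q"])
for n,x in(("wheel",[.517,.117,.274]),("start",[.537,.008,.26])):
    p=imaging.camera_params("wrist");Rm=np.array(p["rotation"]);c=Rm.T@(np.array(x)-p["xyz"]);u=np.array(p["camera_matrix"])@c;print(n,u[:2]/u[2],c)
E
```

```text
time: 2.4
position: [0.4151, -0.0947, 0.4091]
tool_rot: [0.702, 0.1, -0.697, 0.105]
ft_force: [1.5, 0.2, 0.2]
grip_width: 0.0003
[ 0.41509324 -0.09471768  0.40914917] [[ 0.008  0.286 -0.958]
 [-0.007 -0.958 -0.286]
 [-1.     0.009 -0.006]] [-0.48669449  0.04662267  1.60923859 -0.00189923  1.47525351  0.79395025]Traceback (most recent call last):
  File "<stdin>", line 4, in <module>
ValueError: matmul: Input operand 1 has a mismatch in its core dimension 0, with gufunc signature (n?,k),(k,m?)->(n?,m?) (size 3 is different from 4)
```

```bash
python3 -m inch '[[0,[0,-43,-38],[0,0,0]],[0,[0,-43,-38],[0,0,0]],[0,[0,-43,-38],[0,0,0]],[0,[0,0,0],[-10,0,0]],[0,[0,0,0],[-10,0,0]],[0,[0,0,0],[-10,0,0]],[0,[0,0,0],[-10,0,0]],[0,[0,0,0],[-10,0,0]],[0,[0,0,0],[-10,0,0]],[0,[0,0,0],[-10,0,0]],[0,[0,0,0],[-10,0,0]],[0,[0,0,0],[-10,0,0]]]'
python3 - <<'E'
from h import *
o=get_obs();print(o["position"],R.from_quat(o["tool_rot"]).as_matrix().round(3),o["q"])
save("wrist","w1.png")
for t in("wheel_top","start_top","index_bar","sealer"):
    z=dict(wheel_top=.274,start_top=.26,index_bar=.258,sealer=.196)[t]
    for k in imaging.tip_of("wrist",t)[:2]: print(t,k["pixel"],round(k["confidence"],2),on_z("wrist",k["pixel"],z))
m=imaging.cut_out("wrist","sealer")
print(m[0]["box"],m[0]["confidence"])
E
```

```text
time: 3.9
position: [0.4885, 0.0735, 0.4098]
tool_rot: [0.405, 0.575, -0.404, 0.585]
ft_force: [-1.0, -0.4, -0.1]
grip_width: 0.0005
[0.48852719 0.07353805 0.40977829] [[ 0.012  0.938  0.346]
 [-0.007  0.347 -0.938]
 [-1.     0.009  0.011]] [-0.0733567   0.16138746  1.47453317 -0.00609165  1.49292161 -0.42676003]
wheel_top [360.5, 157.6] 0.85 [0.51316037 0.1109964  0.274     ]
index_bar [329.0, 150.5] 0.76 [0.48688942 0.10562062 0.258     ]
sealer [370.5, 196.8] 0.97 [0.55359742 0.06508546 0.196     ]
[394.9, 186.1, 187.3, 285.1] 0.86
```

View pics/w1.png

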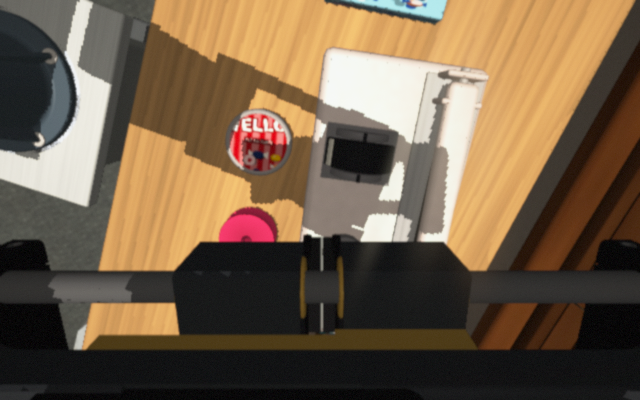

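The view shows the wheel with its ridges at (365,135) and (359,180), so the wheel top is near (362,157). The white bar is at (329,150) on the near side, so the wheel is two clicks down. Sealer yaw is about 13°. I'll hover just near of the wheel top.

```bash
python3 -m inch '[[0,[0,0,0],[7,0.6,-0.5]],[0,[40,12,-16],[0,0,0]],[0,[40,12,-16],[0,0,0]],[0,[30,0,0],[0,0,0]],[0,[0,0,0],[0,0,0]]]'
python3 - <<'E'
from h import *
o=get_obs();Rm=R.from_quat(o["tool_rot"]).as_matrix();print(o["position"],Rm.round(3))
print(Rm.T@(np.array([.504,.110,.280])-o["position"])*1000)
E
```

```text
time: 4.82
position: [0.5074, 0.1108, 0.2985]
tool_rot: [0.446, 0.548, -0.443, 0.551]
ft_force: [-0.1, -0.6, 0.4]
grip_width: 0.0003
[0.50744005 0.11080394 0.29846008] [[ 0.005  0.978  0.209]
 [ 0.     0.209 -0.978]
 [-1.     0.005  0.001]]
[18.44088776 -3.63120418  0.05397869]
```

```bash
python3 -m inch '[[0,[18,-4,0],[0,0,0]],[0,[3,0,0],[0,0,0]]]'; python3 -m inch '[[0,[3,0,0],[0,0,0]]]';python3 -m inch '[[0,[3,0,0],[0,0,0]]]'
```

```text
time: 5.08
position: [0.5056, 0.1098, 0.2798]
tool_rot: [0.448, 0.547, -0.443, 0.552]
ft_force: [-0.8, -0.3, 0.4]
grip_width: 0.0005
time: 5.2
position: [0.5069, 0.1097, 0.2783]
tool_rot: [0.449, 0.546, -0.442, 0.553]
ft_force: [-0.6, -0.5, 0.3]
grip_width: 0.0007
time: 5.32
position: [0.5078, 0.1097, 0.2763]
tool_rot: [0.449, 0.545, -0.442, 0.554]
ft_force: [-0.0, 0.4, 0.3]
grip_width: 0.0002
```

```bash
python3 -m inch '[[0,[3,-3,0],[0,0,0]]]'; python3 -m inch '[[0,[3,-2,0],[0,0,0]]]'
```

```text
time: 5.45
position: [0.5057, 0.109, 0.274]
tool_rot: [0.45, 0.544, -0.441, 0.554]
ft_force: [1.0, 0.7, 6.0]
grip_width: 0.0001
time: 5.58
position: [0.5059, 0.109, 0.2737]
tool_rot: [0.451, 0.543, -0.44, 0.556]
ft_force: [-2.0, 1.8, 19.2]
grip_width: 0.0005
```

```bash
python3 -m inch '[[0,[1.6,5,0],[0,0,0]],[0,[1.6,5,0],[0,0,0]]]'; python3 -m inch '[[0,[1.6,6,0],[0,0,0]]]'
```

```text
time: 5.82
position: [0.5155, 0.1112, 0.2744]
tool_rot: [0.452, 0.542, -0.439, 0.556]
ft_force: [-2.1, 0.4, 4.6]
grip_width: 0.0003
time: 5.95
position: [0.522, 0.1125, 0.2742]
tool_rot: [0.453, 0.541, -0.438, 0.557]
ft_force: [-0.2, 0.8, 1.8]
grip_width: 0.0001
```

```bash
python3 -m inch '[[0,[-15,0,0],[0,0,0]],[0,[-45,-8,0],[-1,0.2,0]],[0,[-50,-18,0],[0,0,0]],[0,[0,0,0],[0,0,0]]]'
python3 - <<'E'
from h import *
o=get_obs();print(o["position"],R.from_quat(o["tool_rot"]).as_matrix().round(3))
im=save("wrist","w2.png",(260,60,460,250),3)
for t in("wheel_top","index_bar","start_top"):
    for k in imaging.tip_of("wrist",t)[:2]: print(t,k["pixel"],round(k["confidence"],2),on_z("wrist",k["pixel"],.27))
E
```

```text
time: 6.45
position: [0.4922, 0.1061, 0.3883]
tool_rot: [0.448, 0.546, -0.433, 0.56]
ft_force: [-0.7, 0.3, 0.7]
grip_width: 0.0004
[0.49220251 0.10611181 0.38829139] [[ 0.028  0.974  0.224]
 [ 0.005  0.224 -0.975]
 [-1.     0.029  0.002]]
wheel_top [342.2, 193.4] 0.81 [0.51067326 0.1126526  0.27      ]
index_bar [323.3, 194.6] 0.7 [0.49497057 0.10858118 0.27      ]
```

View pics/w2.png

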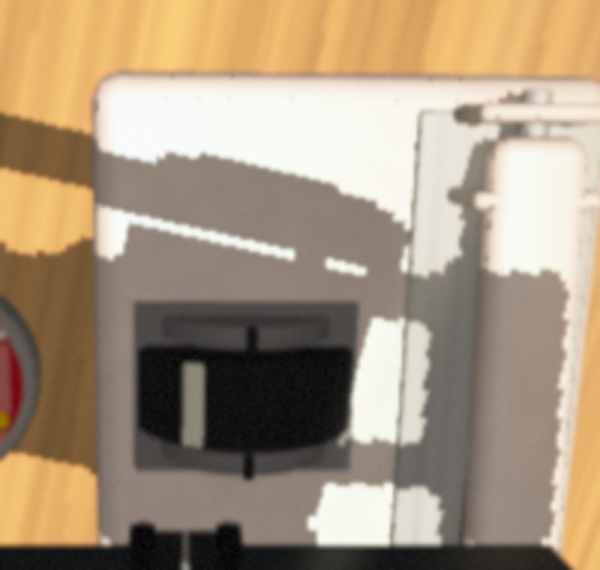

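Crop 2 shows the white bar at (193,405), about 16 mm near of the ridge line at x≈251. That leaves one click to go.

```bash
python3 -m inch '[[0,[0,0,0],[0,0,-1.6]],[0,[50,6,-1],[0,0,0]],[0,[50,5,0],[0,0,0]],[0,[5,0,0],[0,0,0]],[0,[0,0,0],[0,0,0]]]'
python3 - <<'E'
from h import *
o=get_obs();Rm=R.from_quat(o["tool_rot"]).as_matrix();print(o["position"],Rm.round(3))
print(Rm.T@(np.array([.505,.110,.274])-o["position"])*1000)
E
```

```text
time: 7.28
position: [0.5012, 0.1095, 0.2733]
tool_rot: [0.436, 0.558, -0.445, 0.548]
ft_force: [-3.0, -0.3, 9.9]
grip_width: 0.0005
[0.50121641 0.10953664 0.2732655 ] [[-0.019  0.974  0.224]
 [-0.003  0.224 -0.975]
 [-1.    -0.019 -0.002]]
[-0.80838794  3.77635581  0.39416521]
```

```bash
python3 -m inch '[[0,[1.6,5,0],[0,0,0]],[0,[1.6,5,0],[0,0,0]]]'; python3 -m inch '[[0,[1.6,6,0],[0,0,0]]]'
```

```text
time: 7.52
position: [0.5103, 0.1115, 0.2743]
tool_rot: [0.434, 0.559, -0.447, 0.548]
ft_force: [-1.6, 0.3, 9.4]
grip_width: 0.0005
time: 7.65
position: [0.5173, 0.1131, 0.2743]
tool_rot: [0.434, 0.558, -0.446, 0.548]
ft_force: [-0.9, 0.2, 3.7]
grip_width: 0.0004
```

```bash
python3 -m inch '[[0,[-15,0,0],[0,0,0]],[0,[-45,-8,0],[0,0,1.2]],[0,[-50,-10,0],[0,0,0]],[0,[0,0,0],[0,0,0]]]'
python3 - <<'E'
from h import *
o=get_obs();print(o["position"],R.from_quat(o["tool_rot"]).as_matrix().round(3))
im=save("wrist","w3.png",(260,60,460,250),3)
for t in("wheel_top","index_bar"):
    for k in imaging.tip_of("wrist",t)[:2]: print(t,k["pixel"],round(k["confidence"],2),on_z("wrist",k["pixel"],.274))
E
```

```text
time: 8.15
position: [0.5019, 0.1093, 0.3873]
tool_rot: [0.438, 0.556, -0.442, 0.551]
ft_force: [-0.2, -0.4, 0.0]
grip_width: 0.0004
[0.50192595 0.10926367 0.38734043] [[-0.009  0.974  0.225]
 [ 0.     0.225 -0.974]
 [-1.    -0.009 -0.002]]
wheel_top [332.9, 194.5] 0.98 [0.50775447 0.11395143 0.274     ]
index_bar [337.0, 197.8] 0.64 [0.51083627 0.11230483 0.274     ]
index_bar [342.7, 13.4] 0.46 [0.4829496  0.24381629 0.274     ]
```

View pics/w3.png

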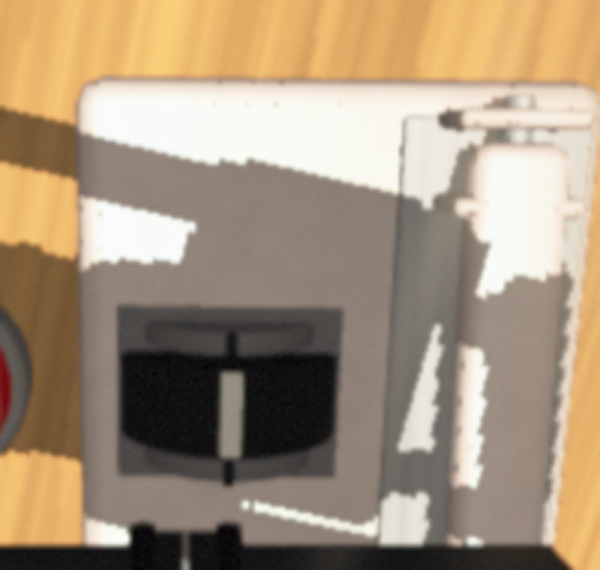

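Crop 3: the bar at (231,414) lies exactly on the ridge line (231,345)–(229,470), so the wheel is in its top detent. Next I'll move above the button and turn back 90° so the gripper body stays clear of the sealing arm.

```bash
python3 -m inch '[[0,[0,4,50],[0,0,0]],[0,[0,4,50],[0,0,0]],[0,[0,0,0],[10,0,0]],[0,[0,0,0],[10,0,0]],[0,[0,0,0],[10,0,0]],[0,[0,0,0],[10,0,0]],[0,[0,0,0],[10,0,0]],[0,[0,0,0],[10,0,0]],[0,[0,0,0],[10,0,0]],[0,[0,0,0],[10,0,0]],[0,[0,0,0],[10,0,0]],[0,[0,0,0],[0,0,0]]]'
python3 - <<'E'
from h import *
o=get_obs();print(o["position"],R.from_quat(o["tool_rot"]).as_matrix().round(3))
im=save("wrist","w4.png")
for t in("wheel_top","start_top","index_bar"):
    for k in imaging.tip_of("wrist",t)[:2]: print(t,k["pixel"],round(k["confidence"],2),on_z("wrist",k["pixel"],.261 if t=="start_top" else .274))
E
```

```text
time: 9.8
position: [0.5217, 0.0122, 0.3546]
tool_rot: [-0.676, -0.069, 0.731, -0.056]
ft_force: [-0.5, -0.6, -1.0]
grip_width: 0.0006
[0.52165444 0.01220422 0.35462367] [[-0.079  0.175 -0.981]
 [ 0.011 -0.984 -0.176]
 [-0.997 -0.025  0.076]]
wheel_top [184.3, 182.0] 0.64 [0.5182424  0.11328384 0.274     ]
start_top [321.6, 181.8] 0.82 [0.53283347 0.01548837 0.261     ]
index_bar [188.4, 187.1] 0.59 [0.51523387 0.11036977 0.274     ]
index_bar [276.4, 125.1] 0.5 [0.5707278  0.05305407 0.274     ]
```

View pics/w4.png

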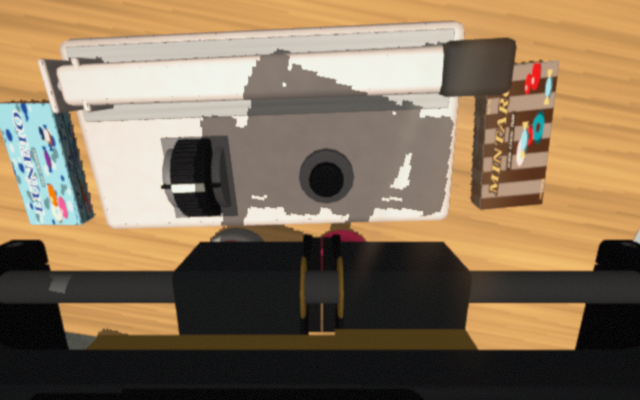

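Wrist view: button at (325,180) inside a round grey housing, and the bar still aligned with the ridges at (185,187). The tool has tilted about 4.5°, so I'll correct that and descend to above the button.

```bash
python3 -m inch '[[0,[0,0,0],[0,4.3,1.4]],[0,[30,0,-6],[0,0,0]],[0,[30,0,-6],[0,0,0]],[0,[10,0,0],[0,0,0]],[0,[0,0,0],[0,0,0]]]'
python3 - <<'E'
from h import *
o=get_obs();Rm=R.from_quat(o["tool_rot"]).as_matrix();print(o["position"],Rm.round(3))
print(Rm.T@(np.array([.534,.0145,.262])-o["position"])*1000)
E
```

```text
time: 10.62
position: [0.5356, 0.0141, 0.2857]
tool_rot: [0.707, 0.064, -0.701, 0.065]
ft_force: [1.2, 0.7, -0.5]
grip_width: 0.0002
[0.53561377 0.01406616 0.28569508] [[ 0.008  0.182 -0.983]
 [-0.001 -0.983 -0.182]
 [-1.     0.003 -0.007]]
[23.68130027 -0.78758165  1.68078625]
```

```bash
python3 -m inch '[[0,[15,-1,1],[0,0,0]],[0,[4,0,0],[0,0,0]]]'; for i in 1; do :; done; python3 -m inch '[[0,[4,0,0],[0,0,0]]]'; python3 -m inch '[[0,[4,0,0],[0,0,0]]]'
```

```text
time: 10.88
position: [0.5353, 0.0147, 0.2677]
tool_rot: [0.708, 0.064, -0.7, 0.066]
ft_force: [-1.5, 0.2, 3.0]
grip_width: 0.0003
time: 11.0
position: [0.5355, 0.0147, 0.2643]
tool_rot: [0.708, 0.064, -0.7, 0.066]
ft_force: [-1.4, 0.8, 9.2]
grip_width: 0.0003
time: 11.12
position: [0.5356, 0.0147, 0.2639]
tool_rot: [0.709, 0.064, -0.7, 0.066]
ft_force: [-10.5, 1.3, 32.6]
grip_width: 0.0003
```

```bash
for r in 1; do python3 -m inch '[[0,[-1,0,0],[0,0,0]],[0,[0,0,0],[0,0,0]]]'; python3 -m inch '[[0,[-2,0,0],[0,0,0]]]'; python3 -m inch '[[0,[-2,0,0],[0,0,0]]]'; python3 -m inch '[[0,[-2,0,0],[0,0,0]]]'; python3 -m inch '[[0,[-2,0,0],[0,0,0]]]'; done | egrep 'posi|force'
```

```text
position: [0.5356, 0.0147, 0.2674]
ft_force: [-1.5, 0.2, 2.9]
position: [0.5356, 0.0146, 0.2695]
ft_force: [-0.5, 0.5, 1.2]
position: [0.5357, 0.0147, 0.2713]
ft_force: [0.6, -0.4, -0.1]
position: [0.5358, 0.0146, 0.2729]
ft_force: [0.4, -0.5, -0.1]
position: [0.5359, 0.0146, 0.2747]
ft_force: [-0.6, -0.5, -0.6]
```

The force follows the button spring (about 0.8 N/mm, free at z≈0.271) and hits a hard stop at 0.264. That is the full 6 mm of travel. I'll retreat and check.

```bash
python3 -m inch '[[0,[-40,0,0],[0,0,0]],[0,[-40,0,0],[0,0,0]],[0,[-20,0,0],[0,0,0]],[0,[0,0,0],[0,0,0]],[0,[0,0,0],[0,0,0]]]'
python3 - <<'E'
from h import *
save("wrist","w5.png")
for t in("wheel_top","index_bar"):
    for k in imaging.tip_of("wrist",t)[:1]: print(t,k["pixel"],round(k["confidence"],2),on_z("wrist",k["pixel"],.274))
imaging.camera("top")
for t in("mint_tin_0","sweet_box_6","ribbon_spool"):
    for k in imaging.tip_of("top",t)[:2]: print(t,k["pixel"],round(k["confidence"],2))
E
```

```text
time: 12.5
position: [0.5339, 0.0149, 0.3751]
tool_rot: [0.708, 0.064, -0.7, 0.066]
ft_force: [0.4, 0.5, -0.4]
grip_width: 0.0004
wheel_top [193.7, 203.7] 0.87 [0.51575095 0.1126796  0.274     ]
index_bar [195.0, 203.8] 0.56 [0.5158434  0.11166362 0.274     ]
mint_tin_0 [330.5, 227.2] 0.62
sweet_box_6 [240.5, 202.4] 0.74
sweet_box_6 [430.0, 141.2] 0.48
```

View pics/w5.png

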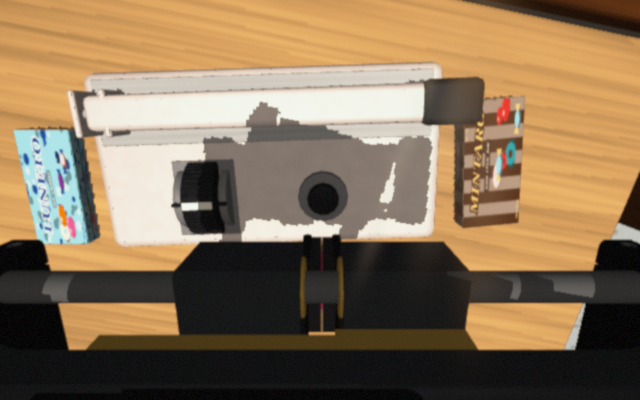

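The bar sits on the ridge line at (195,205), the button at (323,195) looks up and the boxes haven't moved. Handing in.

```bash
python3 -c "
from rig import robot; print(robot.hand_in())"
```

```text
the job is handed in; nothing more can be done
None
```

I rolled the wheel two clicks away from the robot with the shut fingertips, pressed the start button once, backed off to about 0.10 m above it, and handed in at about 12.5 s. No verdict was reported.

- **Wheel:** the last wrist picture shows the white bar in line with both ridges. The networks put the bar and the wheel top within about 1 mm of each other.
- **Button:** the force rose at about 0.8 N/mm up to a hard stop and fell back to zero on the way out, and the button looks up in the picture. The travel read about 6.8 mm against the nominal 6 mm, so the press was full. On the stop the force briefly read 33 N.
- **Things round the sealer:** the tin and the left carton stayed within about 1 pixel of their first position in the top camera.
    - The right carton was reported about 5 pixels off, with low confidence. It looks untouched in the wrist picture, and the arm never came near it.
    - The ribbon spool was not detected in the last top picture, so its position is not confirmed. The arm never went down near it.

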